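# Shut and lock the creaser's guard

### The job

The guard of the creasing machine has been left up after oiling. Push it fully shut with the fingertips, then set the fingertips in the slot of each of its two quarter-turn fasteners in turn and turn it clockwise a quarter turn to its stop, so that both are locked. Do not lift the guard or anything else, and leave the tools and stock lying around where they are.

Things in the scene. Friction and masses are not known exactly. Their poses are not given: they have to be found in the camera images.
- guard (a joint): Opening of the guard, rad: 0 = shut (firm stop), positive = front edge raised; starts at 0.2 to 0.42. A grey sheet-metal lid 212 mm deep, 258 wide, 4 thick, on top of a green bench-top creasing machine, hinged along its rear edge (away from the robot). The stiff hinge stays where left; about 2 to 3 N on the front edge pushes it down.
- guard_edge (a point): On the guard's upper face, midway along its front edge (nearer the robot), 11 mm in from it, 205 mm from the hinge; bare sheet, 65 mm wide, between the fasteners. z normal to the sheet, x towards the hinge, y along the edge to the machine's left. 154 mm above the table when shut; the housings left and right of the guard are 165 mm high.
- fastener_left (a joint): Turn of the left fastener, rad: 0 = open, slot parallel to the guard's front edge; 1.57 = locked, firm stop, slot square to the edge and at the bezel's white mark. Grows clockwise seen from above; starts at 0 to 0.15; friction 0.12 N m, stays where left. Guard shut, its tongue turns under a lip in the machine; guard up, the tongue would hit the lip.
- fastener_right (a joint): Turn of the right fastener, rad: 0 = open, slot parallel to the guard's front edge; 1.57 = locked, firm stop, slot square to the edge and at the bezel's white mark. Grows clockwise seen from above; starts at 0 to 0.15; friction 0.12 N m, stays where left. Guard shut, its tongue turns under a lip in the machine; guard up, the tongue would hit the lip.
- fastener_left_slot (a point): Middle of the floor of the left fastener's slot, on its axis. Across the head (aluminium, 67 mm, flush in a fixed black bezel 84 mm across) runs a slot 30 mm wide, 67 mm long (closed at both ends by the bezel), 12 mm deep. y axis along the slot, x across, z up the axis; turns with the head. Guard shut: floor 156 mm, head and bezel rim 168 mm above the table. Left: +y side, by the wider motor housing; 165 mm from the hinge.
- fastener_right_slot (a point): Middle of the floor of the right fastener's slot, on its axis. Across the head (aluminium, 67 mm, flush in a fixed black bezel 84 mm across) runs a slot 30 mm wide, 67 mm long (closed at both ends by the bezel), 12 mm deep. y axis along the slot, x across, z up the axis; turns with the head. Guard shut: floor 156 mm, head and bezel rim 168 mm above the table. 150 mm right of the left one.
- pile_weight: Bystander, to be left alone: steel block 30 x 70 x 23 lying on the cards on the machine's feed table (mm). Origin at the centre of its underside.
- bone_folder: Bystander, to be left alone: flat ivory-coloured folding tool 22 x 140 x 4 on the cards on the feed table (mm). Origin at the centre of its underside.
- tape_roll: Bystander, to be left alone: cardboard-brown roll of tape, 80 across, 22 high, lying flat on the motor housing (mm). Origin at the centre of its underside.
- ink_tin: Bystander, to be left alone: round metal ink tin, 90 across, 70 high, on the table in front of the machine's left housing (mm). Origin at the centre of its underside.
- wood_type: Bystander, to be left alone: wooden type block 60 x 40 x 23 on the table in front of the machine's right housing (mm). Origin at the centre of its underside.
- brayer: Bystander, to be left alone: hand ink roller: black roller 40 thick and 100 long with a wooden handle, on the table (mm). Origin at the centre of its underside.
- composing_stick: Bystander, to be left alone: flat steel composing stick 220 x 50 x 20, on the table (mm). Origin at the centre of its underside.

How it is judged:
On the way:
1. the guard is pushed shut while both fasteners are still open (value of joint guard below 0.03 rad and value of joint each of fastener_left, fastener_right below 0.8 rad), for 0.1 s.
At the end, for the whole second after the job is handed in: The guard is shut (within 0.02 rad, 4 mm at its front edge), both fasteners are turned to within 0.17 rad (10 degrees) of their locked stops, and every tool and piece of stock lies within 30 mm of where it was (value of joint guard below 0.02 rad and value of joint each of fastener_left, fastener_right above 1.4 rad and distance of each of pile_weight, bone_folder, tape_roll, ink_tin, wood_type, brayer, composing_stick from where it was at the start of the episode below 0.03 m); the robot touches nothing.
It fails at once if the guard is lifted beyond 0.45 rad, higher than it ever starts (value of joint guard above 0.45 rad).
It fails at once if a tool or piece of stock is moved or lifted by more than 30 mm (distance of any of pile_weight, bone_folder, tape_roll, ink_tin, wood_type, brayer, composing_stick from where it was at the start of the episode above 0.03 m).
It also fails if it takes over 64 s, if anything falls off the work surface, if the arm or the gripper's body presses on something with over 40 N, if the wrist force passes 120 N, or if a joint passes its speed limit or range.

### The arm

A 6-joint arm with a two-finger parallel gripper is mounted at the origin on the work surface. World frame = base frame: x ahead of the robot, y to its left, z up, the work surface at z = 0. Lengths are in m, angles in rad, forces in N, time in s.
With the tool pointing down it reaches from about 0.35 to 0.875 m from the base axis. Payload 4.2 kg.
Tool frame: the origin (TCP) lies where the fingers leave the gripper's body, on its centre line; the fingertips stand 73 mm ahead of it and the grasp point (between the pads) lies 54 mm ahead of it (manip.grip_point_offset is the distance from the TCP to the grasp point, in m); z points along the fingers, y is the line along which they close (so a half turn about z gives the same grasp; the last joint's range is limited). The gripper opens to 85 mm and grips with 20 to 120 N. Pads are 22 mm wide; open, the fingers measure 114 mm over their backs; the gripper's body (76 mm by 85 mm) begins 54 mm behind the grasp point. The pads swing forward as they close: fully open they stand 13 mm farther back than shut.
Start: joints at [-1.064, 0.385, 0.008, 0, -1.194, -0.259], TCP at [0.153, -0.606, 0.304] pointing down, gripper open.
Joint ranges: [-3.14, 3.14], [-1.21, 2.06], [-1.07, 1.41], [-3.16, 2.05], [-2.99, -0.16], [-3.1, 3.1]. Speed limits (rad/s): [2.79, 2.79, 3.14, 3.14, 3.14, 3.14].

### API

Orientations are given as a 3x3 rotation matrix whose columns are the frame's x, y, z axes.
In Python, from cell import manip gives the robot as it stands. The module is installed in compiled form; this text tells all that it offers.
- The arm moves only by the tool drive_tool, never from a script. Its argument "deltas" is a list that holds one entry, the list of rows, each a list of 7 numbers: the shift along the tool's x, y, z in mm, then the turn, a rotation vector about the tool's x, y, z in rad, then the closure in counts, from 0 (fully open) to 255 (shut). In form: [[[dx, dy, dz, rx, ry, rz, fingers], ...]]. A call has 1 to 20 rows; each row shifts and turns the commanded pose from where the row before left it, along the tool's axes as they then stand; what a row does not reach is not made up. A row lasts 1/12 s, in which the tool goes at most 41.7 mm and 7.16 degrees, less where a joint would pass 70% of its speed; a pose out of reach is approached as far as the arm can. A call with a gripper value outside its range is refused whole. The fingers move at their own pace and stop on an object; "grip_force" is the grip in N (left out, the last holds). Time passes only in rows, so rows that do not move let the fingers close. It gives the time, the measured TCP pose, the force, the opening and the grip force at its end, in the units of the state.
- manip.read_state(): the state, without advancing time (a new reading comes with each control period).
- manip.camera(name): name is "scene" or "top" or "wrist"; returns the picture (480x640x3 uint8, red, green, blue); there is no depth.
- manip.camera_model(name): a dict with "intrinsics" (3x3 intrinsics, pixels), "rvec" (rotation vector, rad) and "tvec" (3), from world to camera coordinates, as OpenCV has them; the wrist camera has in their place "tool_from_camera" (4x4, takes a point from camera to tool coordinates, whose origin is the TCP and whose axes are the flange's). Camera axes: x right, y down, z forward; pixel columns grow to the right and rows downward; lengths in m; the calibration is good to about 2 mm. A picture is of the moment at which its call begins: read the wrist's pose just before it. camera_model takes no time and is no camera call.
- manip.job_done(): hands the job in; it is judged then, once.
The state is a dict: "time_s": time; "q": joint angles; "joint_vel": joint speeds; "tau": joint torques, N m; "ee_pos": TCP position; "tool_rot": TCP orientation; "contact_force": force on the tool from outside, world axes, zero at the start; "torque": the same for the moment, N m; "finger_gap": opening from 0.0 (shut) to 1.0 (fully open); "gripper_force": force on a finger pad.
Only numpy, scipy, OpenCV 4.12 (cv2) and the standard library are available. Lean on these libraries where they do the work, as an engineer would, in place of code of your own. Each camera call takes 0.05 s, during which the arm holds its last target. There are 200 camera calls.

## Working session

There is one attempt and no reset: what is moved stays moved. The work goes in short steps, Python scripts to look and compute and a tool call to move; the robot and the scene stay as the last step left them, time stands still between calls to the robot, and variables do not carry over. Pictures are saved under pics/ and viewed, at most 10 in all, crops included, and the job is handed in when it is done.

Besides the shell and the picture viewer there is one more tool, called after ">>>" by a JSON object that holds its "op" and its "data", one argument or row to a line. drive_tool: Moves the arm, as the interface text tells. Its arguments: {"type":"object","properties":{"deltas":{"type":"array"},"grip_force":{"type":"number"}},"required":["deltas"]}

```bash
mkdir -p pics
python3 - <<'E'
from cell import manip
import cv2,numpy as np
s=manip.read_state();print(s['time_s'],s['ee_pos'],np.round(s['tool_rot'],3),s['finger_gap'])
for n in('scene','top'):
    cv2.imwrite(f'pics/{n}0.png',manip.camera(n)[:,:,::-1])
    m=manip.camera_model(n);print(n,m)
print(manip.camera_model('wrist'))
E
```

```text
0.0 [ 0.15319609 -0.60549136  0.30283283] [[-0.97  -0.245 -0.001]
 [-0.245  0.97   0.002]
 [ 0.     0.002 -1.   ]] 0.9995788287405035
scene {'intrinsics': array([[440.05340993,   0.        , 321.37239771],
       [  0.        , 440.05340993, 241.66386547],
       [  0.        ,   0.        ,   1.        ]]), 'rvec': array([ 2.32775708,  1.2337667 , -0.33183478]), 'tvec': array([-0.29371029, -0.31896319,  1.51011108])}
top {'intrinsics': array([[501.0913388 ,   0.        , 315.73450527],
       [  0.        , 501.0913388 , 236.78817468],
       [  0.        ,   0.        ,   1.        ]]), 'rvec': array([ 2.1382687 , -2.09958884,  0.18746656]), 'tvec': array([-0.01267507,  0.57230613,  1.21644398])}
{'intrinsics': array([[427.83274656,   0.        , 315.08598187],
       [  0.        , 427.83274656, 237.70936198],
       [  0.        ,   0.        ,   1.        ]]), 'tool_from_camera': array([[ 4.78758224e-05, -9.62746207e-01, -2.70406617e-01,
         6.92828843e-02],
       [ 9.99999931e-01,  1.45782308e-04, -3.41986988e-04,
        -2.29525405e-04],
       [ 3.68667176e-04, -2.70406582e-01,  9.62746147e-01,
        -7.08745345e-02],
       [ 0.00000000e+00,  0.00000000e+00,  0.00000000e+00,
         1.00000000e+00]])}
```

View pics/top0.png

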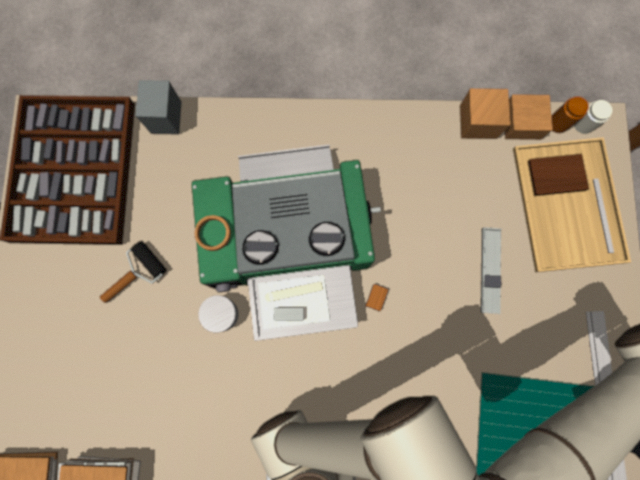

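View pics/scene0.png

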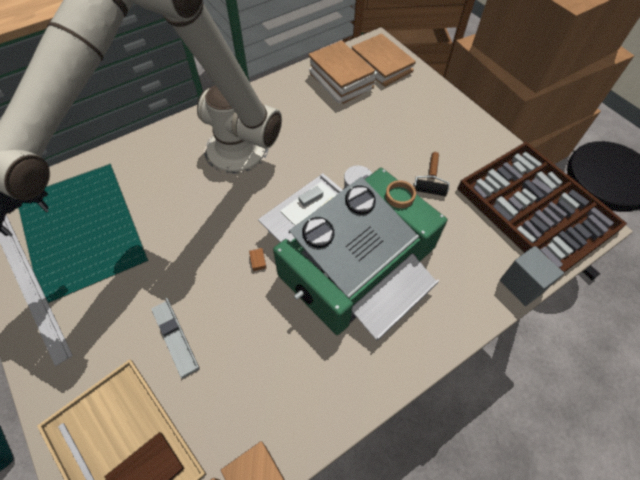

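The top view shows the left fastener at about (261,247), the right one at about (327,238), and the machine slightly yawed. The scene view shows them at about (360,199) and (318,232). Next I'll triangulate both.

```bash
cat > h.py <<'E'
import cv2,numpy as np
def proj(m):
    R,_=cv2.Rodrigues(m['rvec']);return m['intrinsics']@np.c_[R,m['tvec']]
def tri(m1,p1,m2,p2):
    X=cv2.triangulatePoints(proj(m1),proj(m2),np.float64(p1).reshape(2,1),np.float64(p2).reshape(2,1)).ravel();return X[:3]/X[3]
def ray(K,R,c,p,z):
    d=R@np.linalg.solve(K,[p[0],p[1],1.]);return c+d*(z-c[2])/d[2]
def topray(m,p,z):
    R,_=cv2.Rodrigues(m['rvec']);return ray(m['intrinsics'],R.T,-R.T@m['tvec'],p,z)
def disc(im,p,r,thr):
    x,y=p;g=im[y-r:y+r+1,x-r:x+r+1].max(2)
    k=(g<thr).astype(np.uint8)
    cs,_=cv2.findContours(k,cv2.RETR_EXTERNAL,cv2.CHAIN_APPROX_NONE)
    c=max(cs,key=cv2.contourArea);e=cv2.fitEllipse(cv2.convexHull(c))
    return np.array(e[0])+[x-r,y-r],e[1]
E
python3 - <<'E'
from cell import manip
import cv2,numpy as np
from h import *
T=cv2.imread('pics/top0.png');S=cv2.imread('pics/scene0.png')
mt,ms=manip.camera_model('top'),manip.camera_model('scene')
P=[]
for pt,psc in(((261,247),(360,199)),((327,238),(318,232))):
    for thr in(45,60):
        a,ea=disc(T,pt,22,thr);b,eb=disc(S,psc,20,thr);X=tri(mt,a,ms,b)
        print(thr,a,ea,b,eb,X)
A=cv2.resize(T[140:345,185:385],(600,600),interpolation=2)
cv2.imwrite('pics/z0.png',A)
print(T[255,300],T[239,261-20])
E
```

```text
45 [268.70813942 253.95413399] (10.561639785766602, 23.175968170166016) [359.05198669 201.15831375] (24.14163589477539, 28.51137351989746) [0.51143403 0.10979549 0.18669246]
60 [260.24577141 247.06878471] (32.86943435668945, 36.371524810791016) [359.42361832 200.99950218] (26.018733978271484, 29.370952606201172) [0.52034779 0.11993489 0.19279853]
45 [334.01336479 243.41122818] (16.15162467956543, 23.92294692993164) [317.4038372  233.28329086] (27.73853874206543, 30.10330581665039) [ 0.5361808  -0.03800138  0.19125283]
60 [326.4656353  238.82022858] (32.775489807128906, 35.42703628540039) [316.8321209  233.83650208] (27.03065299987793, 30.86538314819336) [ 0.54184708 -0.02903773  0.19069484]
[120 123 118] [119 123 118]
```

View pics/z0.png

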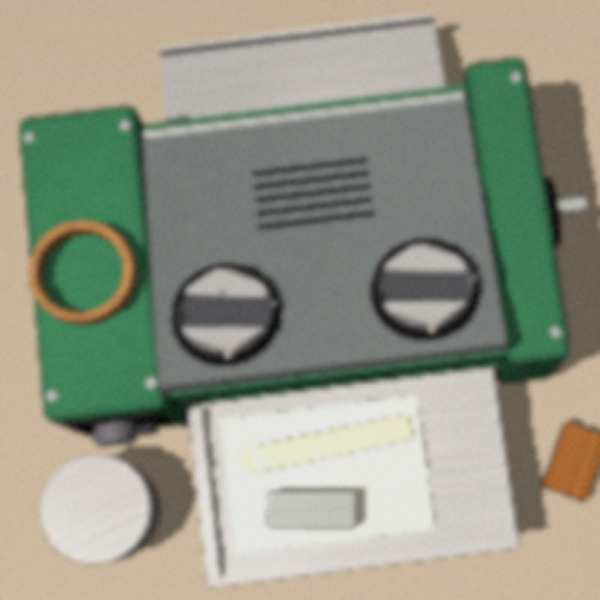

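The crop shows both slots turned a few degrees clockwise relative to the guard's front edge, the guard raised, and white marks at the front of each bezel. I'm moving over the guard with the fingers shut.

>>> {"op": "drive_tool", "data": {
  "deltas": [
    [[-24.5, 27, 0, 0, 0, 0, 255], [-24.5, 27, 0, 0, 0, 0, 255], [-24.5, 27, 0, 0, 0, 0, 255], [-24.5, 27, 0, 0, 0, 0, 255], [-24.5, 27, 0, 0, 0, 0, 255], [-24.5, 27, 0, 0, 0, 0, 255], [-24.5, 27, 0, 0, 0, 0, 255], [-24.5, 27, 0, 0, 0, 0, 255], [-24.5, 27, 0, 0, 0, 0, 255], [-24.5, 27, 0, 0, 0, 0, 255], [-24.5, 27, 0, 0, 0, 0, 255], [-24.5, 27, 0, 0, 0, 0, 255], [-24.5, 27, 0, 0, 0, 0, 255], [-24.5, 27, 0, 0, 0, 0, 255], [-24.5, 27, 0, 0, 0, 0, 255], [-24.5, 27, 0, 0, 0, 0, 255], [-24.5, 27, 0, 0, 0, 0, 255], [-24.5, 27, 0, 0, 0, 0, 255], [-24.5, 27, 0, 0, 0, 0, 255], [0, 0, 0, 0, 0, 0, 255]]
  ],
  "grip_force": 60
}}

```text
time_s: 1.77
ee_pos: [0.4814, 0.0098, 0.3035]
tool_rot: [[-0.968, -0.25, 0.001], [-0.25, 0.968, 0.0], [-0.001, 0.0, -1.0]]
contact_force: [-0.5, -0.1, 1.0]
finger_gap: 0.001
gripper_force: 0.0
```

Run:
```python
from cell import manip
import numpy as np
s=manip.read_state();print(s['time_s'],s['ee_pos'],np.round(s['tool_rot'],3),s['q'],s['contact_force'],s['finger_gap'])
```

```text
1.7667 [0.48136888 0.00984521 0.30348489] [[-0.968 -0.25   0.001]
 [-0.25   0.968  0.   ]
 [-0.001  0.    -1.   ]] [ 3.58827707e-01  1.38600840e-01 -3.32702926e-01  1.36934080e-04
 -1.09816755e+00 -1.67686104e+00] [-0.50792017 -0.09221316  1.00259063] 0.0014848831169835671
```

>>> {"op": "drive_tool", "data": {
  "deltas": [
    [[-12, 13, 0, 0, 0, 0, 255], [-11, 13, 0, 0, 0, 0, 255], [0, 0, 8, 0, 0, 0.1, 255], [0, 0, 8, 0, 0, 0, 255], [0, 0, 8, 0, 0, 0, 255], [0, 0, 6, 0, 0, 0, 255], [0, 0, 5, 0, 0, 0, 255], [0, 0, 5, 0, 0, 0, 255], [0, 0, 5, 0, 0, 0, 255], [0, 0, 5, 0, 0, 0, 255], [0, 0, 5, 0, 0, 0, 255], [0, 0, 5, 0, 0, 0, 255]]
  ]
}}

```text
time_s: 2.77
ee_pos: [0.4946, 0.0364, 0.2435]
tool_rot: [[-0.989, -0.147, -0.0], [-0.147, 0.989, 0.0], [0.0, 0.0, -1.0]]
contact_force: [-0.7, -1.1, 2.5]
finger_gap: 0.002
gripper_force: 0.8
```

>>> {"op": "drive_tool", "data": {
  "deltas": [
    [[0, 0, 4, 0, 0, 0, 255], [0, 0, 4, 0, 0, 0, 255], [0, 0, 4, 0, 0, 0, 255], [0, 0, 3, 0, 0, 0, 255], [0, 0, 1, 0, 0, 0, 255], [0, 0, 0, 0, 0, 0, 255]]
  ]
}}

```text
time_s: 3.27
ee_pos: [0.4948, 0.0366, 0.2275]
tool_rot: [[-0.989, -0.147, -0.0], [-0.147, 0.989, 0.0], [-0.0, 0.0, -1.0]]
contact_force: [0.5, 0.2, 0.9]
finger_gap: 0.001
gripper_force: 0.0
```

>>> {"op": "drive_tool", "data": {
  "deltas": [
    [[0, 0, 1, 0, 0, 0, 255], [0, 0, 1, 0, 0, 0, 255], [0, 0, 1, 0, 0, 0, 255], [0, 0, 0, 0, 0, 0, 255]]
  ]
}}

```text
time_s: 3.6
ee_pos: [0.495, 0.0366, 0.2266]
tool_rot: [[-0.989, -0.148, 0.001], [-0.148, 0.989, 0.0], [-0.001, -0.0, -1.0]]
contact_force: [-3.7, 1.6, 9.3]
finger_gap: 0.0
gripper_force: 4.6
```

Guard is shut: contact at 9 N, with the fingertips at z 0.154. Next I'll lift, make a half turn to give joint 6 room, and look with the wrist camera.

>>> {"op": "drive_tool", "data": {
  "deltas": [
    [[0, 0, -10, 0, 0, 0, 255], [0, 0, -15, 0, 0, 0, 255], [0, 0, -20, 0, 0, -0.12, 168], [0, 0, -25, 0, 0, -0.12, 168], [0, 0, -25, 0, 0, -0.12, 168], [0, 0, -25, 0, 0, -0.12, 168], [0, 0, 0, 0, 0, -0.12, 168], [0, 0, 0, 0, 0, -0.12, 168], [0, 0, 0, 0, 0, -0.12, 168], [0, 0, 0, 0, 0, -0.12, 168], [0, 0, 0, 0, 0, -0.12, 168], [0, 0, 0, 0, 0, -0.12, 168], [0, 0, 0, 0, 0, -0.12, 168], [0, 0, 0, 0, 0, -0.12, 168], [0, 0, 0, 0, 0, -0.12, 168], [0, 0, 0, 0, 0, -0.12, 168], [0, 0, 0, 0, 0, -0.12, 168], [0, 0, 0, 0, 0, -0.12, 168], [0, 0, 0, 0, 0, -0.12, 168], [0, 0, 0, 0, 0, -0.12, 168]]
  ]
}}

```text
time_s: 5.27
ee_pos: [0.4948, 0.0366, 0.3449]
tool_rot: [[0.676, -0.737, 0.0], [-0.737, -0.676, 0.0], [0.0, -0.001, -1.0]]
contact_force: [-0.7, 0.3, -0.5]
finger_gap: 0.342
gripper_force: 0.0
```

>>> {"op": "drive_tool", "data": {
  "deltas": [
    [[0, 0, 0, 0, 0, -0.12, 168], [0, 0, 0, 0, 0, -0.12, 168], [0, 0, 0, 0, 0, -0.12, 168], [0, 0, 0, 0, 0, -0.12, 168], [0, 0, 0, 0, 0, -0.12, 168], [0, 0, 0, 0, 0, -0.12, 168], [0, 0, 0, 0, 0, -0.12, 168], [0, 0, 0, 0, 0, -0.12, 168], [0, 0, 0, 0, 0, 0, 168], [0, 0, 0, 0, 0, 0, 168]]
  ]
}}

```text
time_s: 6.1
ee_pos: [0.4947, 0.0365, 0.3449]
tool_rot: [[0.992, 0.123, 0.0], [0.123, -0.992, 0.0], [0.0, -0.0, -1.0]]
contact_force: [-0.3, 1.0, -0.4]
finger_gap: 0.34
gripper_force: 0.0
```

Run:
```python
from cell import manip
import cv2,numpy as np
s=manip.read_state();im=manip.camera('wrist')[:,:,::-1]
print(s['q'][5],s['ee_pos'],s['finger_gap'])
cv2.imwrite('pics/w1.png',im);np.savez('w1.npz',p=s['ee_pos'],R=s['tool_rot'])
```

```text
1.2924007310430208 [0.49473215 0.03653117 0.34491904] 0.3403502821080251
```

View pics/w1.png

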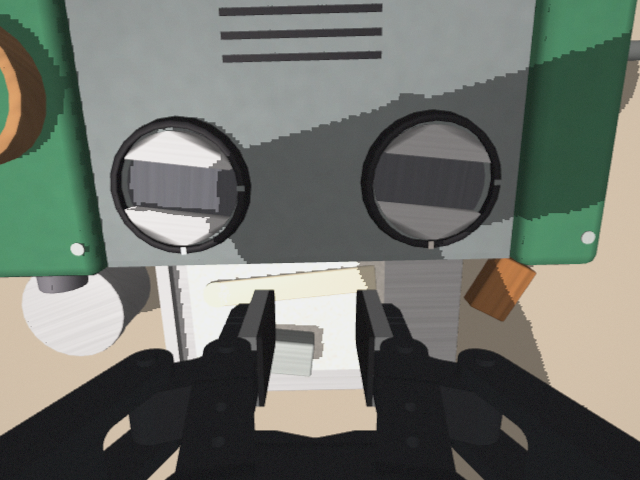

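Clear view: the bezel rim centres are at about (180,184) left and (431,179) right. The slot edges slope about 0.107 clockwise in the picture, and the guard's front edge about -0.01. I'll convert these to world.

Run:
```python
from cell import manip
import cv2,numpy as np
from h import *
d=np.load('w1.npz');m=manip.camera_model('wrist');TC=m['tool_from_camera']
R=d['R']@TC[:3,:3];c=d['R']@TC[:3,3]+d['p'];K=m['intrinsics']
im=cv2.imread('pics/w1.png')
f=lambda p,z:ray(K,R,c,p,z)
for x,y in((180,184),(431,179)):
    g=im[y-80:y+80,x-80:x+80].max(2);k=(g<42).astype(np.uint8)
    n,l,st,ce=cv2.connectedComponentsWithStats(k);i=max(range(1,n),key=lambda i:st[i,2]*st[i,3]*(st[i,2]<150))
    pts=np.argwhere(l==i)[:,::-1].astype(np.float32);e=cv2.fitEllipse(cv2.convexHull(pts))
    C=np.array(e[0])+[x-80,y-80]
    print(C,e[1:],f(C,.168),np.linalg.norm(f(C+[e[1][0]/2,0],.168)-f(C-[e[1][0]/2,0],.168)))
ang=lambda a,b,z:np.arctan2(*(lambda v:(-v[1],v[0]))(f(b,z)-f(a,z)))
v=lambda a,b,z:(lambda w:np.degrees(np.arctan2(-w[0],w[1])))(f(a,z)-f(b,z))
print('edge',v((107,266),(512,261),.154),'L',v((127,160),(228,171),.168),v((132,206),(228,216),.168),'R',v((385,153),(488,164),.168),v((377,198),(480,209),.168))
print('toolyaw',np.degrees(np.arctan2(d['R'][0,1],-d['R'][1,1])))
```

```text
[183.18395996 183.24388885] ((127.54447174072266, 139.92086791992188), 134.1311798095703) [0.51620645 0.11598405 0.168     ] 0.07406552681619054
[430.40755463 178.52307892] ((134.3709259033203, 141.95034790039062), 54.99238967895508) [ 0.5365517  -0.02596553  0.168     ] 0.07780805194665173
edge 7.807061434290508 L 0.8405045121023847 0.9383899712891887 R 1.0911553985210196 0.9184116883974055
toolyaw 7.059637080175679
```

Run:
```python
from cell import manip
import numpy as np
from h import *
d=np.load('w1.npz');m=manip.camera_model('wrist');TC=m['tool_from_camera']
R=d['R']@TC[:3,:3];c=d['R']@TC[:3,3]+d['p'];f=lambda p,z:ray(m['intrinsics'],R,c,p,z)
L,Rr=f((180,184),.168),f((430.5,179),.168);print(L,Rr,np.linalg.norm(L-Rr),np.linalg.norm(f((110,184),.168)-f((250,184),.168)))
a=np.radians(7.06-6.1) # after turn of 0.106
R1=np.array([[np.cos(a),np.sin(a)],[np.sin(a),-np.cos(a)]])
for t in(L,Rr):print(d['R'][:2,:2].T@(t-d['p'])[:2]*1e3)
print((R1.T@(L-Rr)[:2])*1e3)
```

```text
[0.51553746 0.11780192 0.168     ] [ 0.5362867  -0.02607248  0.168     ] 0.1453629019248487 0.08133711193360328
[ 30.63594126 -78.09758756]
[33.5453805  67.23619301]
[ -18.33580335 -144.20184316]
```

>>> {"op": "drive_tool", "data": {
  "deltas": [
    [[10, -27, 0, 0, 0, 0, 168], [10, -27, 0, 0, 0, 0, 168], [10.6, -26.4, 0, 0, 0, 0, 168], [0, 0, 20, 0, 0, 0.107, 168], [0, 0, 25, 0, 0, 0, 168], [0, 0, 25, 0, 0, 0, 168], [0, 0, 13, 0, 0, 0, 168], [0, 0, 0, 0, 0, 0, 168]]
  ]
}}

```text
time_s: 6.82
ee_pos: [0.5134, 0.1196, 0.2584]
tool_rot: [[1.0, 0.017, -0.007], [0.017, -1.0, -0.003], [-0.007, 0.003, -1.0]]
contact_force: [-0.6, -0.4, 0.7]
finger_gap: 0.343
gripper_force: 0.0
```

Run:
```python
from cell import manip
import cv2,numpy as np
s=manip.read_state();im=manip.camera('wrist')[:,:,::-1]
print(s['q'][5],s['ee_pos'],s['finger_gap'])
cv2.imwrite('pics/w2.png',im);np.savez('w2.npz',p=s['ee_pos'],R=s['tool_rot'])
```

```text
1.0518790905571846 [0.51340914 0.1195699  0.25844326] 0.3429678817762501
```

View pics/w2.png

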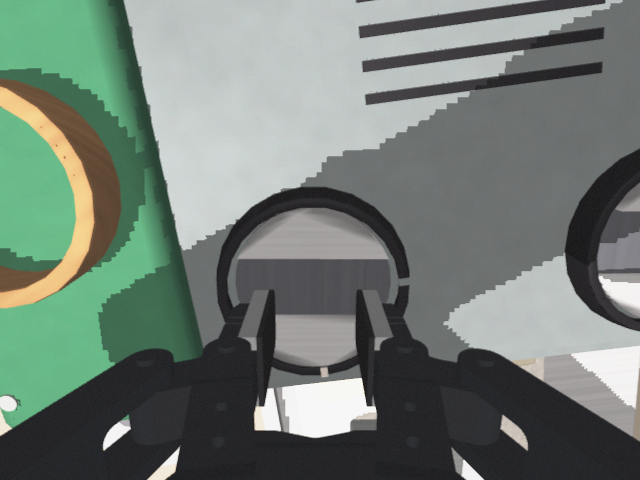

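The slot lies level in the picture, with edges at rows about 259 and 315 and ends at columns about 236 and 391, so the yaw is right. I'll check the x and y offset.

Run:
```python
from cell import manip
import numpy as np
from h import *
d=np.load('w2.npz');m=manip.camera_model('wrist');TC=m['tool_from_camera']
R=d['R']@TC[:3,:3];c=d['R']@TC[:3,3]+d['p'];f=lambda p,z:ray(m['intrinsics'],R,c,p,z)
for p in((313.5,259),(313.5,315),(236,287),(391,287),(217,275),(410,275),(313,187),(313,375)):print(p,np.round((f(p,.168)-d['p'])[:2]*1e3,1))
for z in(.054,.071):
  q=np.linalg.inv(TC)@[0,0,z,1];q=m['intrinsics']@q[:3];print(q[:2]/q[2])
```

```text
(313.5, 259) [13.   0.1]
(313.5, 315) [-11.3  -0.3]
(236, 287) [ 0.6 31.3]
(391, 287) [  1.6 -31.4]
(217, 275) [ 5.7 38.7]
(410, 275) [  6.9 -38.7]
(313, 187) [41.8  0.8]
(313, 375) [-39.7  -0.5]
[313.62964711 334.6900376 ]
[313.77333646 311.78589024]
```

>>> {"op": "drive_tool", "data": {
  "deltas": [
    [[0, 0, 5, 0, 0, 0, 168], [0, 0, 5, 0, 0, 0, 168], [0, 0, 4, 0, 0, 0, 168], [0, 0, 3, 0, 0, 0, 168], [0, 0, 3, 0, 0, 0, 168], [0, 0, 3, 0, 0, 0, 168], [0, 0, 0, 0, 0, 0, 168]]
  ]
}}

```text
time_s: 7.45
ee_pos: [0.5147, 0.12, 0.2383]
tool_rot: [[1.0, 0.019, -0.001], [0.019, -1.0, -0.0], [-0.001, 0.0, -1.0]]
contact_force: [0.3, 0.4, 0.2]
finger_gap: 0.34
gripper_force: 0.0
```

>>> {"op": "drive_tool", "data": {
  "deltas": [
    [[0, 0, 3, 0, 0, 0, 168], [0, 0, 2, 0, 0, 0, 168], [0, 0, 2, 0, 0, 0, 168], [0, 0, 0, 0, 0, 0, 168]]
  ]
}}

```text
time_s: 7.78
ee_pos: [0.5147, 0.12, 0.2315]
tool_rot: [[1.0, 0.019, -0.001], [0.019, -1.0, -0.0], [-0.001, 0.0, -1.0]]
contact_force: [0.3, 0.5, 0.6]
finger_gap: 0.339
gripper_force: 0.0
```

No contact force with the tips below the rim, so they are in the slot. I'll go slightly deeper, then turn.

>>> {"op": "drive_tool", "data": {
  "deltas": [
    [[0, 0, 2, 0, 0, 0, 168], [0, 0, 0, 0, 0, 0.06, 168], [0, 0, 0, 0, 0, 0.1, 168], [0, 0, 0, 0, 0, 0.1, 168], [0, 0, 0, 0, 0, 0.1, 168], [0, 0, 0, 0, 0, 0.1, 168], [0, 0, 0, 0, 0, 0.1, 168], [0, 0, 0, 0, 0, 0, 168]]
  ]
}}

```text
time_s: 8.45
ee_pos: [0.5135, 0.1204, 0.2295]
tool_rot: [[0.856, -0.518, -0.003], [-0.518, -0.856, 0.0], [-0.003, 0.002, -1.0]]
contact_force: [-4.1, 1.9, 1.5]
finger_gap: 0.338
gripper_force: 2.4
```

Run:
```python
from cell import manip
s=manip.read_state();print(s['contact_force'],s['torque'])
```

```text
[-4.14810307  1.85292548  1.47613993] [0.67805413 1.19795506 0.09693843]
```

>>> {"op": "drive_tool", "data": {
  "deltas": [
    [[-1.5, 0, 0, 0, 0, 0.1, 168], [0, 0, 0, 0, 0, 0.1, 168], [0, 0, 0, 0, 0, 0.1, 168], [0, 0, 0, 0, 0, 0.1, 168], [0, 0, 0, 0, 0, 0.1, 168], [0, 0, 0, 0, 0, 0.1, 168], [0, 0, 0, 0, 0, 0.1, 168], [0, 0, 0, 0, 0, 0.1, 168], [0, 0, 0, 0, 0, 0.07, 168], [0, 0, 0, 0, 0, 0, 168]]
  ]
}}

```text
time_s: 9.28
ee_pos: [0.5133, 0.1206, 0.2296]
tool_rot: [[0.158, -0.987, -0.001], [-0.987, -0.158, -0.001], [0.0, 0.001, -1.0]]
contact_force: [-0.3, -1.0, -0.6]
finger_gap: 0.345
gripper_force: 0.8
```

Run:
```python
from cell import manip
s=manip.read_state();print(s['contact_force'],s['torque'])
```

```text
[-0.30309152 -0.96019693 -0.584788  ] [-0.17262478  0.04848934  0.01526006]
```

>>> {"op": "drive_tool", "data": {
  "deltas": [
    [[0, 0, 0, 0, 0, 0.05, 168], [0, 0, 0, 0, 0, 0.05, 168], [0, 0, 0, 0, 0, 0.04, 168], [0, 0, 0, 0, 0, 0, 168]]
  ]
}}

```text
time_s: 9.62
ee_pos: [0.5133, 0.1206, 0.2296]
tool_rot: [[0.021, -1.0, -0.001], [-1.0, -0.021, -0.001], [0.001, 0.001, -1.0]]
contact_force: [-0.7, -1.4, -1.7]
finger_gap: 0.339
gripper_force: 1.4
```

Run:
```python
from cell import manip
s=manip.read_state();print(s['contact_force'],s['torque'])
```

```text
[-0.7476904  -1.42474587 -1.6938425 ] [-0.32052783  0.14636782  0.03275581]
```

>>> {"op": "drive_tool", "data": {
  "deltas": [
    [[0, 0, 0, 0, 0, 0.04, 168], [0, 0, 0, 0, 0, 0.04, 168], [0, 0, 0, 0, 0, 0.03, 168], [0, 0, 0, 0, 0, 0, 168]]
  ]
}}

```text
time_s: 9.95
ee_pos: [0.5133, 0.1205, 0.2297]
tool_rot: [[-0.087, -0.996, -0.001], [-0.996, 0.087, -0.001], [0.001, 0.001, -1.0]]
contact_force: [-1.1, -1.4, -1.8]
finger_gap: 0.338
gripper_force: 6.2
```

Run:
```python
from cell import manip
s=manip.read_state();print(s['contact_force'],s['torque'])
```

```text
[-1.05636586 -1.40656693 -1.77693068] [-0.4161726   0.1226266   0.33301376]
```

Torque rose to 0.33 N m, above the friction, so the left fastener is at its stop. I'll back off, lift, return the yaw and move over the right fastener.

>>> {"op": "drive_tool", "data": {
  "deltas": [
    [[0, 0, 0, 0, 0, -0.1, 168], [0, 0, -8, 0, 0, 0, 168], [0, 0, -15, 0, 0, 0, 168], [0, 0, -20, 0, 0, -0.08, 168], [0, 0, -25, 0, 0, -0.12, 168], [0, 0, -25, 0, 0, -0.12, 168], [0, 0, -10, 0, 0, -0.12, 168], [0, 0, 0, 0, 0, -0.12, 168], [0, 0, 0, 0, 0, -0.12, 168], [0, 0, 0, 0, 0, -0.12, 168], [0, 0, 0, 0, 0, -0.12, 168], [0, 0, 0, 0, 0, -0.12, 168], [0, 0, 0, 0, 0, -0.12, 168], [0, 0, 0, 0, 0, -0.12, 168], [0, 0, 0, 0, 0, -0.12, 168], [0, 0, 0, 0, 0, -0.12, 168], [0, 0, 0, 0, 0, -0.06, 168], [0, 0, 0, 0, 0, 0, 168]]
  ]
}}

```text
time_s: 11.45
ee_pos: [0.5139, 0.121, 0.3339]
tool_rot: [[1.0, 0.019, 0.002], [0.019, -1.0, 0.001], [0.002, -0.001, -1.0]]
contact_force: [-0.1, 0.1, -1.0]
finger_gap: 0.343
gripper_force: 0.0
```

>>> {"op": "drive_tool", "data": {
  "deltas": [
    [[4, 30, 0, 0, 0, 0, 168], [4, 30, 0, 0, 0, 0, 168], [4, 30, 0, 0, 0, 0, 168], [4, 30, 0, 0, 0, 0, 168], [3.3, 28.8, 0, 0, 0, 0, 168], [0, 0, 0, 0, 0, 0, 168], [0, 0, 0, 0, 0, 0, 168]]
  ]
}}

```text
time_s: 12.03
ee_pos: [0.536, -0.0288, 0.3334]
tool_rot: [[1.0, 0.014, 0.001], [0.014, -1.0, 0.0], [0.001, -0.0, -1.0]]
contact_force: [0.4, 0.4, -0.6]
finger_gap: 0.336
gripper_force: 0.0
```

Run:
```python
from cell import manip
import cv2,numpy as np
s=manip.read_state();im=manip.camera('wrist')[:,:,::-1]
print(s['q'][5],s['ee_pos'],s['finger_gap'])
cv2.imwrite('pics/w3.png',im);np.savez('w3.npz',p=s['ee_pos'],R=s['tool_rot'])
```

```text
1.3366587526054177 [ 0.53597925 -0.02880885  0.3333682 ] 0.33647287003582205
```

View pics/w3.png

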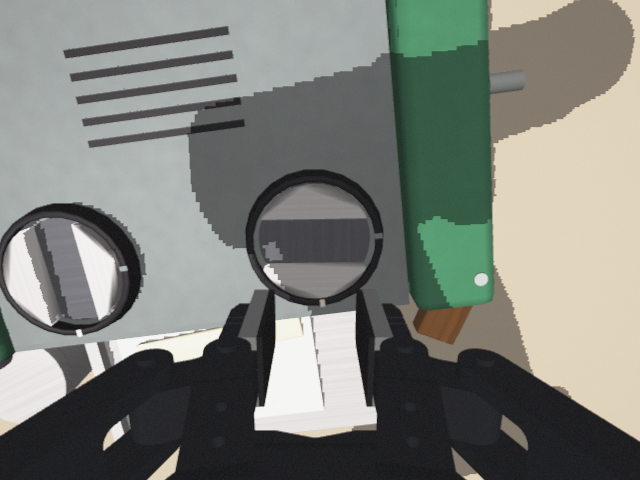

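The right slot is level and centred at about (314,241), under the tool. The left slot now points near its front white mark at (79,332), and I'll zoom in to check that.

Run:
```python
from cell import manip
import cv2,numpy as np
from h import *
im=cv2.imread('pics/w3.png');cv2.imwrite('pics/z3.png',cv2.resize(im[195:345,0:150],(600,600),interpolation=cv2.INTER_CUBIC))
```

```text
(no output)
```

View pics/z3.png

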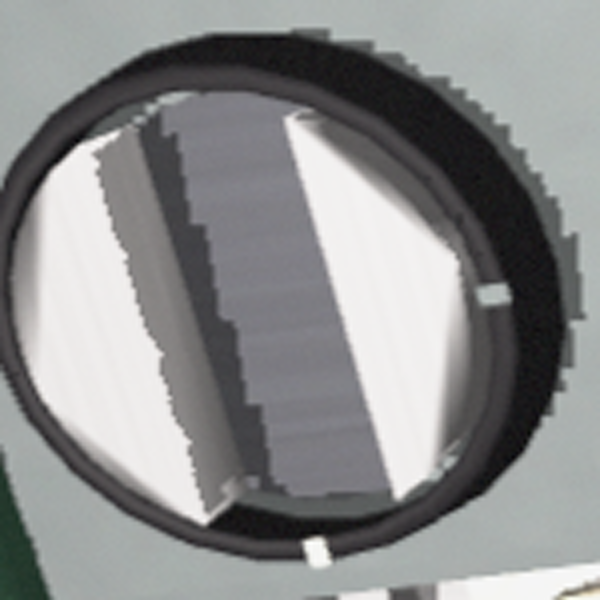

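Run:
```python
from cell import manip
import numpy as np
from h import *
d=np.load('w3.npz');m=manip.camera_model('wrist');TC=m['tool_from_camera']
R=d['R']@TC[:3,:3];c=d['R']@TC[:3,3]+d['p'];f=lambda p,z:ray(m['intrinsics'],R,c,p,z)
v=lambda a,b,z:(lambda w:np.degrees(np.arctan2(w[1],w[0])))(f(a,z)-f(b,z))
u=lambda x,y:(x/4,195+y/4)
print(v(u(287,120),u(398,498),.168),v(u(137,130),u(240,480),.168))
a,b=f(u(317,550),.168),f(u(494,294),.168);C=f(u(262,297),.168)
print('marks from centre',np.degrees(np.arctan2(*(C-a)[[1,0]])),np.degrees(np.arctan2(*(b-C)[[0,1]])))
print(np.round((f((314.5,220),.168)-d['p'])[:2]*1e3,1),np.round((f((314.5,263),.168)-d['p'])[:2]*1e3,1))
```

```text
8.385100849242196 7.065994293153719
marks from centre 3.6127407242831118 178.38609146277065
[12.   0.1] [-13.7  -0.3]
```

The left slot points at 7–8°, matching the machine's yaw, so it is locked. Now the right fastener.

>>> {"op": "drive_tool", "data": {
  "deltas": [
    [[-1, -1, 20, 0, 0, 0, 168], [0, 0, 25, 0, 0, 0, 168], [0, 0, 20, 0, 0, 0, 168], [0, 0, 12, 0, 0, 0, 168], [0, 0, 6, 0, 0, 0, 168], [0, 0, 4, 0, 0, 0, 168], [0, 0, 3, 0, 0, 0, 168], [0, 0, 3, 0, 0, 0, 168], [0, 0, 3, 0, 0, 0, 168], [0, 0, 3, 0, 0, 0, 168], [0, 0, 0, 0, 0, 0, 168]]
  ]
}}

```text
time_s: 13.0
ee_pos: [0.5346, -0.0266, 0.2337]
tool_rot: [[1.0, 0.019, -0.0], [0.019, -1.0, 0.0], [-0.0, -0.0, -1.0]]
contact_force: [-0.2, -0.0, -0.3]
finger_gap: 0.342
gripper_force: 0.0
```

>>> {"op": "drive_tool", "data": {
  "deltas": [
    [[0, 0, 2, 0, 0, 0, 168], [0, 0, 2, 0, 0, 0, 168], [0, 0, 0, 0, 0, 0.1, 168], [0, 0, 0, 0, 0, 0.1, 168], [0, 0, 0, 0, 0, 0.1, 168], [0, 0, 0, 0, 0, 0.1, 168], [0, 0, 0, 0, 0, 0.1, 168], [0, 0, 0, 0, 0, 0.1, 168], [0, 0, 0, 0, 0, 0.1, 168], [0, 0, 0, 0, 0, 0.1, 168], [0, 0, 0, 0, 0, 0, 168]]
  ]
}}

```text
time_s: 13.92
ee_pos: [0.5352, -0.0268, 0.2299]
tool_rot: [[0.709, -0.705, 0.001], [-0.705, -0.709, -0.0], [0.001, -0.001, -1.0]]
contact_force: [0.8, -1.2, -0.9]
finger_gap: 0.342
gripper_force: 0.8
```

Run:
```python
from cell import manip
s=manip.read_state();print(s['contact_force'],s['torque'])
```

```text
[ 0.84106905 -1.16463234 -0.94317161] [-0.21103397 -0.4574269   0.05966339]
```

>>> {"op": "drive_tool", "data": {
  "deltas": [
    [[0, 0, 0, 0, 0, 0.1, 168], [0, 0, 0, 0, 0, 0.1, 168], [0, 0, 0, 0, 0, 0.1, 168], [0, 0, 0, 0, 0, 0.1, 168], [0, 0, 0, 0, 0, 0.1, 168], [0, 0, 0, 0, 0, 0.1, 168], [0, 0, 0, 0, 0, 0.1, 168], [0, 0, 0, 0, 0, 0.06, 168], [0, 0, 0, 0, 0, 0.04, 168], [0, 0, 0, 0, 0, 0.04, 168], [0, 0, 0, 0, 0, 0.03, 168], [0, 0, 0, 0, 0, 0, 168]]
  ]
}}

```text
time_s: 14.92
ee_pos: [0.5356, -0.0275, 0.23]
tool_rot: [[-0.078, -0.997, 0.002], [-0.997, 0.078, -0.002], [0.002, -0.002, -1.0]]
contact_force: [3.1, -5.7, -2.2]
finger_gap: 0.338
gripper_force: 4.5
```

Run:
```python
from cell import manip
s=manip.read_state();print(s['contact_force'],s['torque'])
```

```text
[ 3.13537712 -5.74736437 -2.15083928] [-1.58780757 -1.04419282  0.14440484]
```

>>> {"op": "drive_tool", "data": {
  "deltas": [
    [[0, 0, 0, 0, 0, 0.03, 168], [0, 0, 0, 0, 0, 0.02, 168], [0, 0, 0, 0, 0, 0, 168]]
  ]
}}

```text
time_s: 15.17
ee_pos: [0.5354, -0.0276, 0.23]
tool_rot: [[-0.124, -0.992, 0.001], [-0.992, 0.124, -0.003], [0.002, -0.001, -1.0]]
contact_force: [2.8, -5.6, -2.1]
finger_gap: 0.337
gripper_force: 18.6
```

Run:
```python
from cell import manip
s=manip.read_state();print(s['contact_force'],s['torque'])
```

```text
[ 2.80982521 -5.59077103 -2.13983774] [-1.62216914 -0.88009293  0.80610426]
```

Torque reached 0.8 N m, so the right fastener is at its stop. I'll back off, lift, move back to one side and verify.

>>> {"op": "drive_tool", "data": {
  "deltas": [
    [[0, 0, 0, 0, 0, -0.11, 168], [0, 0, -8, 0, 0, 0, 168], [0, 0, -15, 0, 0, 0, 168], [0, 0, -20, 0, 0, -0.1, 168], [0, 0, -25, 0, 0, -0.12, 168], [0, 0, -25, 0, 0, -0.12, 168], [0, 0, -25, 0, 0, -0.12, 168], [0, 0, 0, 0, 0, -0.12, 168], [0, 0, 0, 0, 0, -0.12, 168], [0, 0, 0, 0, 0, -0.12, 168], [0, 0, 0, 0, 0, -0.12, 168], [0, 0, 0, 0, 0, -0.12, 168], [0, 0, 0, 0, 0, -0.12, 168], [0, 0, 0, 0, 0, -0.12, 168], [0, 0, 0, 0, 0, -0.12, 168], [0, 0, 0, 0, 0, -0.12, 168], [-20, -20, 0, 0, 0, 0, 168], [-20, -30, 0, 0, 0, 0, 168], [0, -20, 0, 0, 0, 0, 168], [0, 0, 0, 0, 0, 0, 168]]
  ]
}}

```text
time_s: 16.83
ee_pos: [0.4977, 0.0478, 0.349]
tool_rot: [[0.999, -0.048, 0.002], [-0.048, -0.999, 0.001], [0.002, -0.002, -1.0]]
contact_force: [0.3, 0.5, -0.4]
finger_gap: 0.344
gripper_force: 0.0
```

Run:
```python
from cell import manip
import cv2,numpy as np
s=manip.read_state();im=manip.camera('wrist')[:,:,::-1]
cv2.imwrite('pics/w4.png',im);np.savez('w4.npz',p=s['ee_pos'],R=s['tool_rot'])
```

```text
(no output)
```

View pics/w4.png

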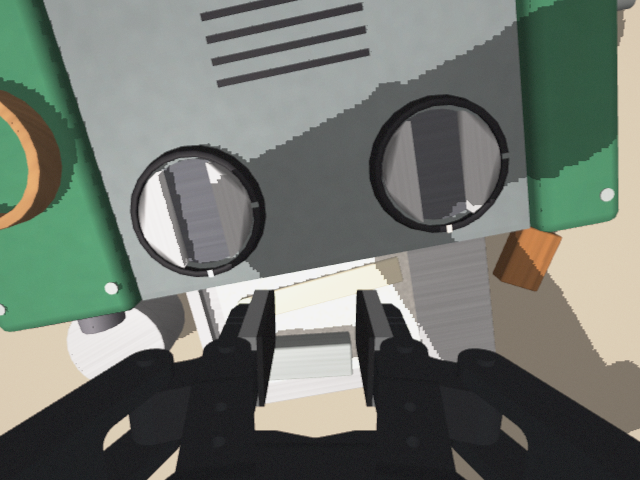

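Run:
```python
from cell import manip
import numpy as np
from h import *
d=np.load('w4.npz');m=manip.camera_model('wrist');TC=m['tool_from_camera']
R=d['R']@TC[:3,:3];c=d['R']@TC[:3,3]+d['p'];f=lambda p,z:ray(m['intrinsics'],R,c,p,z)
v=lambda a,b,z:(lambda w:np.degrees(np.arctan2(w[1],w[0])))(f(a,z)-f(b,z))
print(v((413,117),(421,217),.168),v((459,112),(467,208),.168),v((205,163),(227,256),.168),v((520,100),(528,205),.154),v((137,301),(527,231),.154)+90)
import cv2
im=cv2.imread('pics/w4.png');cv2.imwrite('pics/z4.png',cv2.resize(im[90:240,360:520],(640,600),interpolation=cv2.INTER_CUBIC))
```

```text
5.453962295233491 7.267482394605096 6.897992376192363 8.99345183278933 188.03328110446222
```

View pics/z4.png

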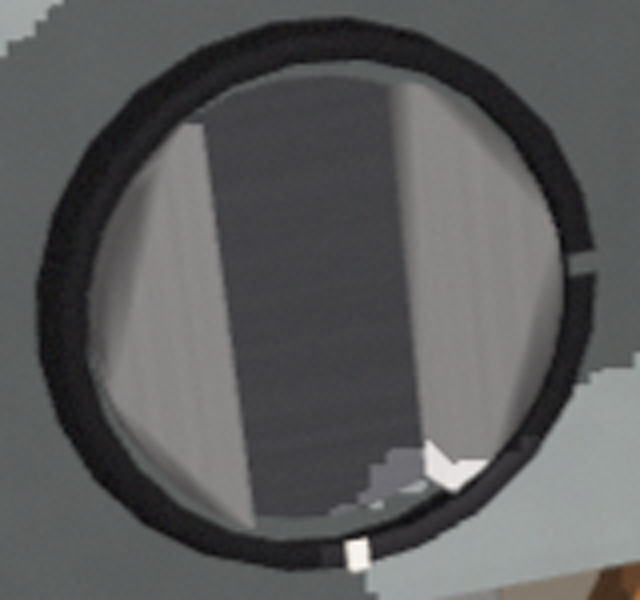

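The right slot lies at about 6–8° against the machine's 8°, pointing at its front mark (357,553 in the crop), so it is locked. The guard is shut and the bystanders look unmoved, so I'm handing in.

```bash
python3 -c "
from cell import manip
print(manip.job_done())"
```

```text
the job is handed in; nothing more can be done
None
```

I pushed the guard shut and turned both fasteners clockwise to their stops, confirmed by turning torque and the wrist camera; no tools or stock looked moved, and the job is handed in (no verdict was returned).

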